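# Hold a bearing ball on its tray under the bench magnifier

### The arm

A 6-joint arm with a two-finger parallel gripper is mounted at the origin on a cart in front of the work surface, level with it; the furniture and walls round the work are solid. World frame = base frame: x ahead of the robot, y to its left, z up, the work surface at z = 0. Lengths are in m, angles in rad, forces in N, time in s.
With the tool pointing down it reaches from about 0.275 to 0.85 m from the base axis. Payload 5.2 kg.
Tool frame: the origin (TCP) lies midway between the tips of the shut fingers; the grasp point (between the pads) lies 19 mm behind it; z points along the fingers, y is the line along which they close (so a half turn about z gives the same grasp; the last joint's range is limited). The gripper opens to 85 mm and grips with 20 to 120 N. Pads are 22 mm wide; open, the fingers measure 114 mm over their backs; the gripper's body (76 mm by 85 mm) begins 54 mm behind the grasp point. The pads swing forward as they close: fully open they stand 13 mm farther back than shut.
Start: joints at [-1.34, 0.259, 1.535, -0, 1.348, -0.203], TCP at [0.231, -0.499, 0.231] pointing down, gripper open.
Joint ranges: [-3.14, 3.14], [-0.91, 2.08], [0.19, 2.58], [-1.22, 4.36], [0.22, 2.71], [-3.12, 3.12]. Speed limits (rad/s): [2.57, 2.57, 3.14, 3.14, 3.14, 3.14].

### API

Orientations are given as a unit quaternion [x, y, z, w].
In Python, from workcell import ctrl gives the robot as it stands.
- The arm moves only by the tool carry_out, never from a script. Its argument "plan" is a list of rows, each an object of numbers: "tx", "ty", "tz": the shift along the world's x, y, z in mm; "roll": the turn about the world's z in degrees; "grip": the closure in counts, from 0 (fully open) to 255 (shut). A call has 1 to 8 rows; each row shifts and turns the commanded pose from where the row before left it; what a row does not reach is not made up. A row lasts 1/12 s, in which the tool goes at most 41.7 mm and 7.16 degrees, less where a joint would pass 70% of its speed; a pose out of reach is approached as far as the arm can. A call with a gripper value outside its range is refused whole. The fingers move at their own pace and stop on an object; the grip force is fixed at half the most. Time passes only in rows, so rows that do not move let the fingers close. It gives the time, the measured TCP pose, the force, the opening and the grip force at its end, in the units of the state.
- ctrl.get_obs(): the state, without advancing time (a new reading comes with each control period).
- ctrl.read_camera(name): name is "scene" or "top" or "wrist"; returns the picture (400x640x3 uint8, red, green, blue); there is no depth.
- ctrl.camera_info(name): a dict with "fovy" (degrees; the focal length in pixels is half the picture's height over the tangent of half this angle, whatever the lens; pixels are square), "cx", "cy" (the principal point, pixels), "dist" ([k1, k2, p1, p2, k3] as OpenCV has them; the pictures are not rectified), "origin" and "attitude" of the camera in the world; the wrist camera has in their place "hand_eye" (4x4, takes a point from camera to tool coordinates, whose origin is the TCP and whose axes are the flange's). Camera axes: x right, y down, z forward; pixel columns grow to the right and rows downward; lengths in m; the calibration is good to about 2 mm. A picture is of the moment at which its call begins: read the wrist's pose just before it. camera_info takes no time and is no camera call.
- ctrl.job_done(): hands the job in; it is judged then, once.
Trained networks look in the newest picture that a camera, given by its name, has taken for a name from the list of things; names that differ only in an ending like _2 or _b are one class to them, and where a whole thing is asked for, a point or a joint stands for the part that bears it (a point fixed in the world has none). Each returns a list of dicts, best first, with "score" (0 to 1); they miss things now and then, are a little off and sometimes report something else, mostly with a low value. They report only what shows in the picture. A call takes as long as a camera call. They do not tell look-alikes from the thing itself.
- ctrl.find_in(camera, target): "location" ([column, row] in pixels, amid what is visible of it).
- ctrl.trace(camera, target): "mask" (400x640 bool, what is visible of it) and "location" ([column, row] in pixels, amid what is visible of it).
The state is a dict: "time_s": time; "qpos": joint angles; "qd": joint speeds; "joint_efforts": joint torques, N m; "tool_pos": TCP position; "ee_rot": TCP orientation; "wrist_force": force on the tool from outside, world axes, zero at the start; "ft_torque": the same for the moment, N m; "width": finger opening in m; "grasp_force": force on a finger pad.
Only numpy, scipy, OpenCV 4.12 (cv2) and the standard library are available. Lean on these libraries where they do the work, as an engineer would, in place of code of your own. Each camera call takes 0.05 s, during which the arm holds its last target. There are 200 camera calls.

### The job

Inspect the loose bearing ball: flip the bench magnifier's lens cover right up, then take the small aluminium tray by its upright black grip, lift it out of its wooden cradle and carry it level, so that the steel ball never leaves its pocket. Finish while still holding the tray in the gripper, level and still in mid-air below the lens and touching nothing else, with the ball centred under the lens and its centre about 65 mm below the lens head's underside; do not put it down. Leave the other things on the table where they are.

Things in the scene. Friction and masses are not known exactly. Their poses are not given: they have to be found in the camera images.
- magnifier: Bench magnifier fixed to the table: round grey base 110 mm across, 36 mm high, a 14 mm steel gooseneck, and a level white ring-shaped lens head 90 mm across, 18 mm thick. Origin: on the table straight below the lens centre; x points level from the lens to the base, whose centre and post are at x = +130 mm; z up. The -x side and both y sides of the head are open.
- lens (a point): Centre of the underside of the lens head, 150 mm above the table (axes as the magnifier's).
- cover (a joint): Lens cover, a flat grey disc (86 mm across, 4 mm thick) on top of the lens head, hinged at the head's post side. Rad: 0 shut and level, growing as the tab side swings up and over towards the post; 1.57 upright, stop at 1.75. A stiff hinge (0.04 N m): it stays where it is left. It may start slightly lifted.
- cover_hinge (a point): Middle of the cover's hinge line, which runs along the magnifier's y axis: 49 mm from the lens axis along the magnifier's +x, 171 mm above the table.
- cover_tab (a point): Point to pinch on the cover's thumb tab, a grey fin on the -x side outside the head, 10 mm thick (along y; pinch across this), 20 mm long (x), standing about 30 mm above the cover. Cover shut, the point is 112 mm from the hinge along the magnifier's -x and 19 mm above it, the fin's top 12 mm higher. It swings on a 114 mm radius; lightly held, it pivots between the fingers.
- tray: Aluminium sample tray, 0.14 kg, about 206 mm long: a flat pan 76 (x) x 64 (y) mm, 8 mm thick with a low rim (12.5 mm high overall), and a neck 22 mm wide and 8 mm thick running from it along the tray's -x to an upright black grip. Origin: on the underside of the pan, straight below the middle of the pocket; x points from the grip to the pan, z up. It starts level in the cradle.
- tray_grip (a point): Point inside the tray's upright black grip to grasp: 145 mm from the pocket along the tray's -x, 40 mm above the tray's underside. The grip is a block 42 mm long (along x), 16 mm thick (along y, grasp across this), its top 59 mm above the tray's underside; the neck below it is 8 mm thick.
- pocket (a point): Where the ball's centre lies when it sits in its pocket, a round 11 mm hole in the middle of the pan: 19 mm above the tray's underside, straight above its origin (axes as the tray's).
- ball_center (a point): Centre of the loose steel bearing ball, 25 mm across, 64 g. It sits in the pocket and rolls out when the tray tips more than about 25 degrees, or is jerked.
- cradle: Wooden cradle fixed to the table, a board 236 x 92 x 12 mm with four low rails (8 mm high above the board) close round the tray's pan (2 mm play all round). Origin: at table level, straight below the pocket of the resting tray; axes as the resting tray's. The tray lies on the board, 12 mm above the table, and comes out straight up.
- calipers: Bystander: steel calipers, 71 x 186 x 10 mm, lying. Origin: centre of its underside.
- chisel_1: Bystander: turning chisel with wooden handle, 27 x 250 x 28 mm, lying. Origin: centre of its underside.
- whetstone: Bystander: grey whetstone, 33 x 68 x 27 mm. Origin: centre of its underside.
- leather_pad: Bystander: oval brown leather pad, 52 x 111 x 9 mm. Origin: centre of its underside.
- collet_0: Bystander: steel collet, 30 mm across, 32 mm high. Origin: centre of its underside.
- collet_1: Bystander: steel collet, 25 mm across, 40 mm high. Origin: centre of its underside.
- pen_black: Bystander: black pencil, 9 x 135 x 8 mm, lying. Origin: centre of its underside.
Mind the look-alikes: they are no part of the job. Of the things that look like the tray, the larger one is meant.

How it is judged:
By the outcome, as a careful person would: the job done as asked, in the order asked, and still so for the second after the job is handed in, while the arm keeps its last pose, push and grip.
It also fails if it takes over 56 s, if anything falls off the work surface, if the arm or the gripper's body presses on something with over 40 N, if the wrist force passes 120 N, or if a joint passes its speed limit or range.

## Working session

There is one attempt and no reset: what is moved stays moved. The work goes in short steps, Python scripts to look and compute and a tool call to move; the robot and the scene stay as the last step left them, time stands still between calls to the robot, and variables do not carry over. Pictures are saved under pics/ and viewed, at most 14 in all, crops included, and the job is handed in when it is done.

Besides the shell and the picture viewer there is one more tool, called as name(argument=value, ...) on one line, values as JSON. carry_out: Moves the arm, as the interface text tells. Its arguments: {"type":"object","properties":{"plan":{"type":"array"}},"required":["plan"]}

```bash
mkdir -p pics; cat > h.py <<'E'
import numpy as np, cv2
from workcell import ctrl
from scipy.spatial.transform import Rotation as R
def cam(n):
    i=ctrl.camera_info(n); f=200/np.tan(np.radians(i["fovy"])/2)
    K=np.array([[f,0,i["cx"]],[0,f,i["cy"]],[0,0,1.]]); d=np.array(i["dist"],float)
    if "hand_eye" in i:
        o=ctrl.get_obs(); T=np.eye(4); T[:3,:3]=R.from_quat(o["ee_rot"]).as_matrix(); T[:3,3]=o["tool_pos"]
        M=T@np.array(i["hand_eye"]); return K,d,M[:3,:3],M[:3,3]
    A=np.array(i["attitude"],float)
    A=A if A.shape==(3,3) else R.from_quat(A).as_matrix()
    return K,d,A,np.array(i["origin"])
def ray(c,uv):
    K,d,A,o=c; p=cv2.undistortPoints(np.array([[uv]],float),K,d)[0,0]
    return o,A@np.array([p[0],p[1],1])
def at_z(c,uv,z):
    o,v=ray(c,uv); return o+v*(z-o[2])/v[2]
def proj(c,P):
    K,d,A,o=c; q=(np.atleast_2d(P)-o)@A
    return cv2.projectPoints(q,np.zeros(3),np.zeros(3),K,d)[0][:,0]
def tri(rs):
    S=np.zeros((3,3));b=np.zeros(3)
    for o,v in rs:
        v=v/np.linalg.norm(v);Q=np.eye(3)-np.outer(v,v);S+=Q;b+=Q@o
    return np.linalg.solve(S,b)
def save(n,im): cv2.imwrite(f"pics/{n}.png",im[:,:,::-1])
E
python3 - <<'E'
from h import *
print(ctrl.camera_info("top"),ctrl.camera_info("scene")["origin"],ctrl.camera_info("wrist"))
for n in ("top","scene"):
    save(n,ctrl.read_camera(n)); 
    for t in ("magnifier","lens","cover","cover_hinge","cover_tab","tray","tray_grip","pocket","ball_center","cradle"):
        try: print(n,t,[(np.round(r["location"],1).tolist(),round(r["score"],2)) for r in ctrl.find_in(n,t)])
        except Exception as e: print(n,t,e)
print(ctrl.get_obs())
E
```

```text
{'fovy': 44.83331379597988, 'cx': 312.1771640309001, 'cy': 198.3958441580839, 'dist': array([-0.00536776,  0.        ,  0.        ,  0.        ,  0.        ]), 'origin': array([ 0.42858825, -0.07183121,  1.48547807]), 'attitude': array([ 0.71568916, -0.69646728,  0.03929297, -0.034328  ])} [-0.34094824  0.40836588  0.6898702 ] {'fovy': 71.39912527954317, 'cx': 314.1253722982479, 'cy': 196.39467524766437, 'dist': array([-0.01806189,  0.        ,  0.        ,  0.        ,  0.        ]), 'hand_eye': array([[-3.47360128e-04, -9.48891362e-01, -3.15602698e-01,
         8.17417535e-02],
       [ 9.99999657e-01, -5.66808997e-04,  6.03544116e-04,
         9.15838237e-04],
       [-7.51584247e-04, -3.15602380e-01,  9.48891233e-01,
        -1.42458181e-01],
       [ 0.00000000e+00,  0.00000000e+00,  0.00000000e+00,
         1.00000000e+00]])}
top magnifier [([225.1, 165.9], 0.67), ([217.6, 182.9], 0.33)]
top lens [([226.5, 166.9], 0.69), ([432.6, 204.4], 0.28)]
top cover [([215.9, 181.9], 0.87)]
top cover_hinge [([222.8, 162.8], 0.81), ([185.8, 202.0], 0.43), ([258.3, 237.7], 0.23)]
top cover_t
[... 724 characters left out ...]
6)]
{'time_s': 1.1, 'qpos': array([-1.33979021e+00,  2.58603584e-01,  1.53497694e+00,  2.61704431e-05,
        1.34801999e+00, -2.02805829e-01]), 'qd': array([-0.00092961,  0.00018816, -0.00184351, -0.00095695, -0.00071035,
        0.00052664]), 'joint_efforts': array([ 4.92410290e-04, -4.45934343e+01, -2.90901214e+01, -3.28802635e-04,
        6.68702833e-04,  3.02133614e-06]), 'tool_pos': array([ 0.23121231, -0.49905204,  0.23131708]), 'ee_rot': array([ 9.76568608e-01,  2.15206306e-01,  1.27052165e-05, -4.10592487e-06]), 'wrist_force': array([ 0.28875296, -1.08134742,  0.06527633]), 'ft_torque': array([-0.0085005 ,  0.02758114, -0.00489068]), 'grasp_force': 0.0, 'width': 0.0858450041014731}
```

View pics/top.png

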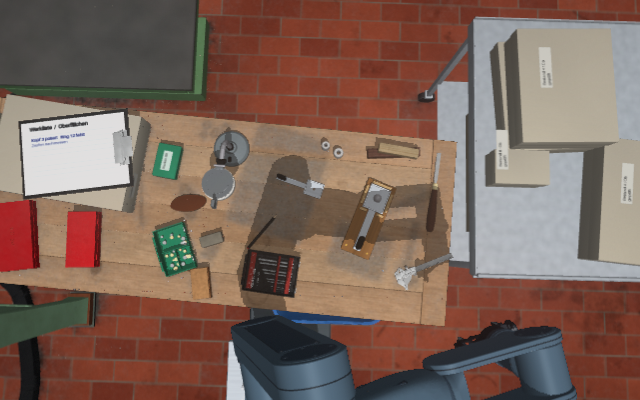

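View pics/scene.png

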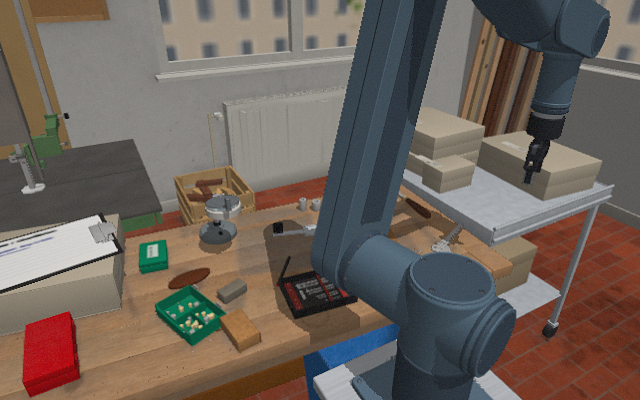

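The top view shows the magnifier base at about (231,148), the lens head at (218,183) with its tab near (213,205), and the full-size tray in its cradle, with the pan at (377,198) and the grip at (365,235). The small look-alike tray is at (300,185). The scene view shows the cover nearly shut and the arm hiding the tray. Next I'll get rough positions before moving in with the wrist camera.

```bash
python3 - <<'E'
from h import *
c=cam("top")
for n,uv,z in (("base",(231,148),.036),("lens",(218,183),.17),("tab",(213,205),.19),("pan",(377,198),.02),("grip",(365,235),.07),("c0",(325,144),.03),("c1",(338,153),.04)): print(n,at_z(c,uv,z).round(3))
im=ctrl.read_camera("top")
a=cv2.resize(im[120:225,180:275],None,fx=4.2,fy=4.2,interpolation=2); b=cv2.resize(im[165:270,330:405],None,fx=4.2,fy=4.2,interpolation=2)
save("crop",np.hstack([a,b]))
print(cam("wrist"))
E
```

```text
base [0.727 0.17  0.036]
lens [0.601 0.179 0.17 ]
tab [0.539 0.186 0.19 ]
pan [ 0.589 -0.277  0.02 ]
grip [ 0.474 -0.237  0.07 ]
c0 [ 0.749 -0.115  0.03 ]
c1 [ 0.72  -0.154  0.04 ]
(array([[278.33393507,   0.        , 314.1253723 ],
       [  0.        , 278.33393507, 196.39467525],
       [  0.        ,   0.        ,   1.        ]]), array([-0.01806189,  0.        ,  0.        ,  0.        ,  0.        ]), array([[ 4.19995957e-01, -8.61235778e-01, -2.86140405e-01],
       [-9.07525707e-01, -3.98330582e-01, -1.33153439e-01],
       [ 6.98031814e-04,  3.15603680e-01, -9.48890842e-01]]), array([ 0.30573546, -0.46552207,  0.37375381]))
```

View pics/crop.png

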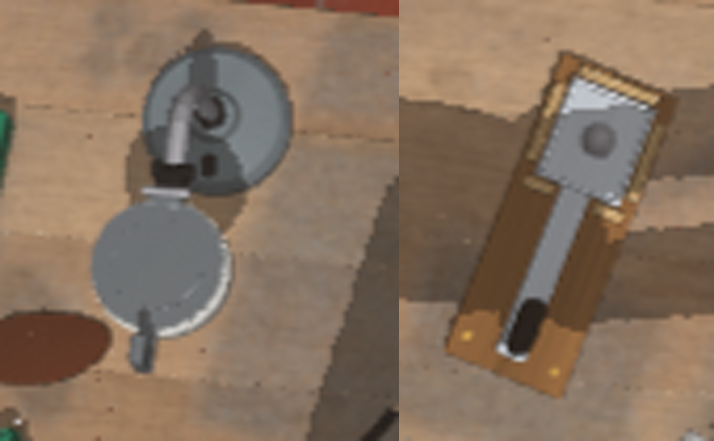

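The crop shows the cover's tab pointing toward the robot (magnifier x axis about -4° in the world). The tray grip lies toward the robot, with the tray axis at about -19°. I'll move to view the tray with the wrist camera.

carry_out(plan=[{"tx": 32,"ty": 22,"tz": 3,"roll": -5.4},{"tx": 32,"ty": 22,"tz": 3,"roll": -5.4},{"tx": 32,"ty": 22,"tz": 3,"roll": -5.4},{"tx": 32,"ty": 22,"tz": 3,"roll": -5.4},{"tx": 32,"ty": 22,"tz": 3,"roll": -5.4},{"tx": 32,"ty": 22,"tz": 3,"roll": -5.4},{"tx": 32,"ty": 22,"tz": 3,"roll": -5.4},{"tx": 32,"ty": 22,"tz": 3,"roll": -5.4}])

```text
$.plan[0]: bad value
```

carry_out(plan=[{"tx": 30,"ty": 20},{"tx": 30,"ty": 20},{"tx": 20,"ty": 10},{},{}])

```text
$.plan[0]: bad value
```

```bash
python3 - <<'E'
from h import *
o=ctrl.get_obs(); print(o["time_s"],o["tool_pos"],R.from_quat(o["ee_rot"]).as_matrix().round(3).tolist(),np.abs(o["qd"]).max())
c=cam("wrist"); save("w1",ctrl.read_camera("wrist"))
for t,z in (("tray",.02),("tray_grip",.052),("pocket",.031),("ball_center",.031),("cradle",.012)):
    print(t,[(np.round(r["location"],1).tolist(),round(r["score"],2),at_z(c,r["location"],z).round(4).tolist()) for r in ctrl.find_in("wrist",t)])
E
```

```text
1.15 [ 0.23117654 -0.49904161  0.23129729] [[0.907, 0.42, -0.0], [0.42, -0.907, 0.0], [-0.0, -0.0, -1.0]] 0.0014049643308091393
tray []
tray_grip []
pocket [([276.1, 22.3], 0.16, [0.3651, -0.393, 0.031])]
ball_center []
cradle []
```

View pics/w1.png

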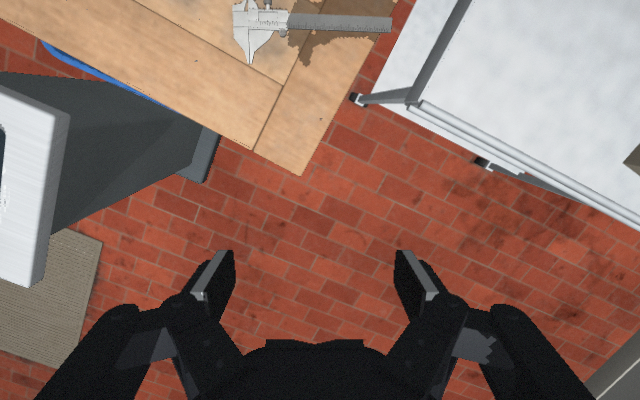

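The wrist view shows the floor and calipers, since the move was refused: every row needs all the fields.

carry_out(plan=[{"tx": 32,"ty": 22,"tz": 3,"roll": -5.4,"grip": 0},{"tx": 32,"ty": 22,"tz": 3,"roll": -5.4,"grip": 0},{"tx": 32,"ty": 22,"tz": 3,"roll": -5.4,"grip": 0},{"tx": 32,"ty": 22,"tz": 3,"roll": -5.4,"grip": 0},{"tx": 32,"ty": 22,"tz": 3,"roll": -5.4,"grip": 0},{"tx": 32,"ty": 22,"tz": 3,"roll": -5.4,"grip": 0},{"tx": 32,"ty": 22,"tz": 3,"roll": -5.4,"grip": 0},{"tx": 32,"ty": 22,"tz": 3,"roll": -5.4,"grip": 0}])

```text
time_s: 2.12
tool_pos: [0.4886, -0.3217, 0.2556]
ee_rot: [0.987, -0.162, 0.0, 0.0]
wrist_force: [0.0, -0.5, 0.9]
width: 0.0852
grasp_force: 0.0
```

carry_out(plan=[{"tx": 25,"ty": 25,"tz": 0,"roll": 0,"grip": 0},{"tx": 20,"ty": 25,"tz": 0,"roll": 0,"grip": 0},{"tx": 10,"ty": 10,"tz": 0,"roll": 0,"grip": 0},{"tx": 0,"ty": 0,"tz": 0,"roll": 0,"grip": 0},{"tx": 0,"ty": 0,"tz": 0,"roll": 0,"grip": 0}])

```text
time_s: 2.53
tool_pos: [0.5422, -0.2629, 0.2551]
ee_rot: [0.987, -0.159, -0.0, 0.0]
wrist_force: [-0.4, -0.7, 0.3]
width: 0.0853
grasp_force: 0.0
```

```bash
cat > look.py <<'E'
from h import *
import sys
def look(name,ts):
    o=ctrl.get_obs(); print(o["time_s"],o["tool_pos"].round(4),R.from_quat(o["ee_rot"]).as_matrix().round(3).tolist(),np.abs(o["qd"]).max().round(4))
    c=cam("wrist"); save(name,ctrl.read_camera("wrist"))
    for t,z in ts:
        print(t,[(np.round(r["location"],1).tolist(),round(r["score"],2),at_z(c,r["location"],z).round(4).tolist()) for r in ctrl.find_in("wrist",t)])
    return c
E
python3 - <<'E'
from look import *
look("w2",(("tray",.02),("tray_grip",.052),("pocket",.031),("ball_center",.031),("cradle",.012)))
E
```

```text
2.5333 [ 0.5422 -0.2629  0.2551] [[0.95, -0.313, -0.001], [-0.313, -0.95, -0.0], [-0.001, 0.001, -1.0]] 0.0371
tray [([307.6, 146.8], 0.94, [0.5707, -0.2635, 0.02]), ([165.7, 156.9], 0.74, [0.619, -0.0743, 0.02])]
tray_grip [([164.6, 157.5], 0.85, [0.6188, -0.0908, 0.052]), ([307.8, 152.3], 0.67, [0.5684, -0.2638, 0.052])]
pocket [([307.3, 146.7], 0.89, [0.5724, -0.2639, 0.031]), ([164.8, 157.1], 0.87, [0.6192, -0.0793, 0.031]), ([145.8, 50.5], 0.7, [0.7416, -0.1177, 0.031]), ([312.5, 132.1], 0.36, [0.588, -0.2763, 0.031]), ([132.5, 261.6], 0.33, [0.4917, 0.0438, 0.031])]
ball_center [([309.3, 130.9], 0.64, [0.5908, -0.2729, 0.031])]
cradle [([322.1, 178.0], 0.56, [0.5211, -0.2685, 0.012])]
```

View pics/w2.png

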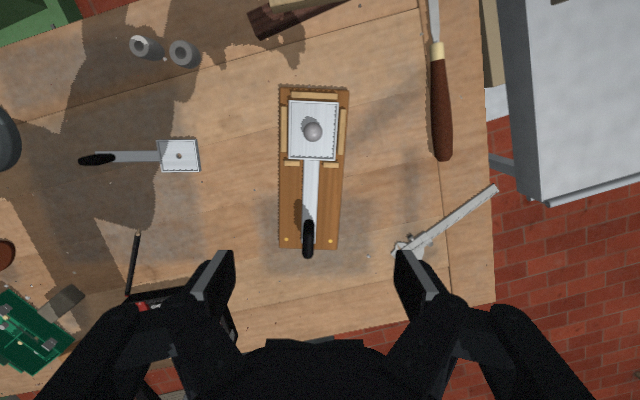

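The wrist view shows the tray in its cradle: the ball at (313,132), the grip at (308,240), and the small decoy at (180,155). All of it agrees with the rough estimate, so I'll go on to the magnifier.

carry_out(plan=[{"tx": 2,"ty": 38,"tz": 8,"roll": 1.8,"grip": 0},{"tx": 2,"ty": 38,"tz": 8,"roll": 1.8,"grip": 0},{"tx": 2,"ty": 38,"tz": 8,"roll": 1.8,"grip": 0},{"tx": 2,"ty": 38,"tz": 8,"roll": 1.8,"grip": 0},{"tx": 2,"ty": 38,"tz": 8,"roll": 1.8,"grip": 0},{"tx": 2,"ty": 38,"tz": 8,"roll": 1.8,"grip": 0},{"tx": 2,"ty": 38,"tz": 8,"roll": 1.8,"grip": 0},{"tx": 2,"ty": 38,"tz": 8,"roll": 1.8,"grip": 0}])

```text
time_s: 3.5
tool_pos: [0.5579, 0.0418, 0.32]
ee_rot: [0.999, -0.034, 0.0, 0.0]
wrist_force: [0.8, 0.3, 0.2]
width: 0.0852
grasp_force: 0.0
```

carry_out(plan=[{"tx": 0,"ty": 39,"tz": 0,"roll": 0,"grip": 0},{"tx": 0,"ty": 39,"tz": 0,"roll": 0,"grip": 0},{"tx": -5,"ty": 39,"tz": 0,"roll": 0,"grip": 0},{"tx": -5,"ty": 20,"tz": 0,"roll": 0,"grip": 0},{"tx": 0,"ty": 0,"tz": 0,"roll": 0,"grip": 0},{"tx": 0,"ty": 0,"tz": 0,"roll": 0,"grip": 0}])

```text
time_s: 4.0
tool_pos: [0.548, 0.1783, 0.3194]
ee_rot: [0.999, -0.034, 0.0, 0.0]
wrist_force: [-0.5, -0.0, -0.3]
width: 0.0855
grasp_force: 0.0
```

```bash
python3 - <<'E'
from look import *
c=look("w3",(("magnifier",.15),("cover",.173),("cover_hinge",.171),("cover_tab",.19)))
for t in ("cover","cover_tab","magnifier"):
    for r in ctrl.trace("wrist",t)[:1]:
        ys,xs=np.where(r["mask"]); print(t,r["score"],xs.min(),xs.max(),ys.min(),ys.max(),xs.mean(),ys.mean())
im=ctrl.read_camera("wrist"); save("w3c",cv2.resize(im[0:300,120:520],None,fx=2,fy=2,interpolation=2))
E
```

```text
4.0 [0.548  0.1783 0.3194] [[0.998, -0.067, 0.0], [-0.067, -0.998, -0.001], [0.0, 0.001, -1.0]] 0.0449
magnifier [([309.0, 102.1], 0.55, [0.6323, 0.1773, 0.15])]
cover [([306.0, 130.9], 0.77, [0.6046, 0.182, 0.173])]
cover_hinge [([308.4, 105.1], 0.86, [0.6293, 0.1777, 0.171])]
cover_tab [([310.1, 134.2], 0.82, [0.6027, 0.1777, 0.19])]
cover 0.67 266 351 78 210 308.24554367201426 133.47147950089126
cover_tab 0.92 266 351 77 210 308.03030762236705 133.1169874223367
magnifier 0.8 265 351 0 210 308.02867445054943 91.64723557692308
```

View pics/w3c.png

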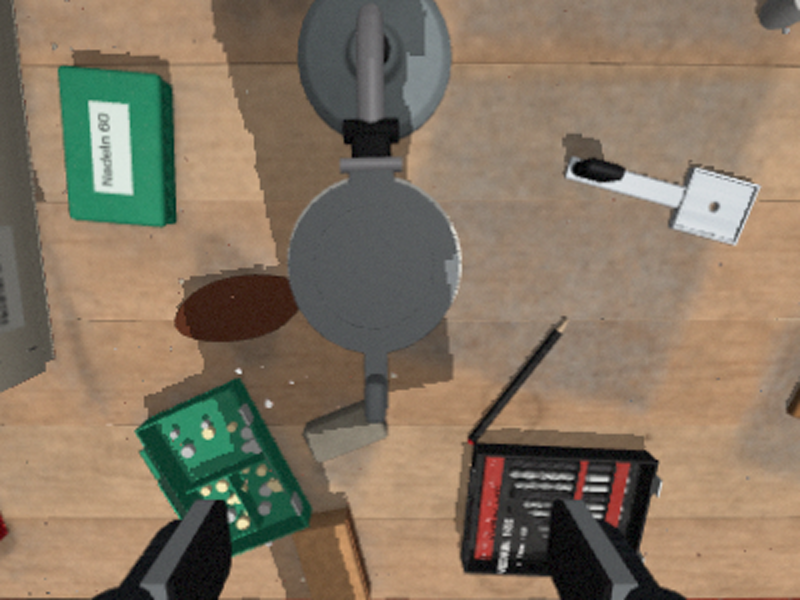

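The wrist crop shows the cover disc centred at full-frame (307.5,132), the hinge bar at (305.5,81.5), the base at about (305.5,28), and the tab fin at about (308,201). The decoy is at about (476,102). Next I'll fit the magnifier pose.

```bash
python3 - <<'E'
from h import *
from scipy.optimize import least_squares
c=cam("wrist")
r=[r for r in ctrl.trace("wrist","cover")][0]["mask"]
m=r.copy(); 
def pts(p):
    x,y,psi,th=p; u=np.array([np.cos(psi),np.sin(psi),0]); L=np.array([x,y,0]); h=L+.049*u+[0,0,.171]
    rot=lambda a,b: h+u*(-a*np.cos(th)+b*np.sin(th))+np.array([0,0,1])*(a*np.sin(th)+b*np.cos(th))
    return np.array([h, rot(.049,0.001), rot(.092+.02,.031), L+.13*u+[0,0,.036]]), rot(.112,.019)
obs=np.array([[305.5,81.5],[307.5,132],[307.7,201],[305.7,27.5]])
w=np.array([1,1,1,.5])[:,None]
s=least_squares(lambda p:((proj(c,pts(p)[0])-obs)*w).ravel(),[.6,.18,-.07,.05])
print(s.x,s.fun.reshape(-1,2).round(2)); print("tab",pts(s.x)[1])
# colour-free check: direct heights
for n,uv,z in (("hinge",obs[0],.171),("disc",obs[1],.173),("base",obs[3],.036)): print(n,at_z(c,uv,z).round(4))
# project fin corners for check
p=s.x
ys,xs=np.where(r); print([(y,xs[ys==y].min(),xs[ys==y].max()) for y in range(165,212,5) if (ys==y).any()])
E
```

```text
[ 0.60278311  0.18003198 -0.05015389 -0.03568346] [[-0.01  0.04]
 [-0.56  0.86]
 [ 0.38 -0.36]
 [ 0.48 -1.36]]
tab [0.53925654 0.18322075 0.18599221]
hinge [0.6518 0.1776 0.171 ]
disc [0.6039 0.1793 0.173 ]
base [0.7295 0.1751 0.036 ]
[(165, np.int64(279), np.int64(335)), (170, np.int64(286), np.int64(329)), (175, np.int64(298), np.int64(318)), (180, np.int64(302), np.int64(313)), (185, np.int64(303), np.int64(313)), (190, np.int64(303), np.int64(313)), (195, np.int64(303), np.int64(313)), (200, np.int64(303), np.int64(314)), (205, np.int64(303), np.int64(314)), (210, np.int64(304), np.int64(312))]
```

carry_out(plan=[{"tx": -2,"ty": 1,"tz": -35,"roll": 0.5,"grip": 0},{"tx": -3,"ty": 2,"tz": -35,"roll": 0.4,"grip": 60},{"tx": -3,"ty": 2,"tz": -30,"roll": 0,"grip": 120},{"tx": 0,"ty": 0,"tz": 0,"roll": 0,"grip": 120},{"tx": 0,"ty": 0,"tz": 0,"roll": 0,"grip": 120}])

```text
time_s: 4.92
tool_pos: [0.5393, 0.1828, 0.2183]
ee_rot: [1.0, -0.027, -0.002, 0.0]
wrist_force: [0.4, -0.4, 1.1]
width: 0.0453
grasp_force: 0.0
```

```bash
python3 - <<'E'
from look import *
c=look("w4",(("cover_tab",.19),))
im=ctrl.read_camera("wrist"); save("w4c",cv2.resize(im[100:400,120:520],None,fx=2,fy=2,interpolation=2))
print(proj(c,[[.5395,.1833,.19],[.5395,.1833,.202]]))
E
```

```text
4.9167 [0.5393 0.1828 0.2183] [[0.999, -0.053, -0.004], [-0.053, -0.999, -0.001], [-0.004, 0.001, -1.0]] 0.0837
cover_tab [([314.0, 131.8], 0.75, [0.6053, 0.1786, 0.19]), ([624.7, 219.5], 0.66, [0.5365, -0.0299, 0.19])]
[[312.33630518 231.629229  ]
 [312.23657804 239.92301433]]
```

View pics/w4c.png

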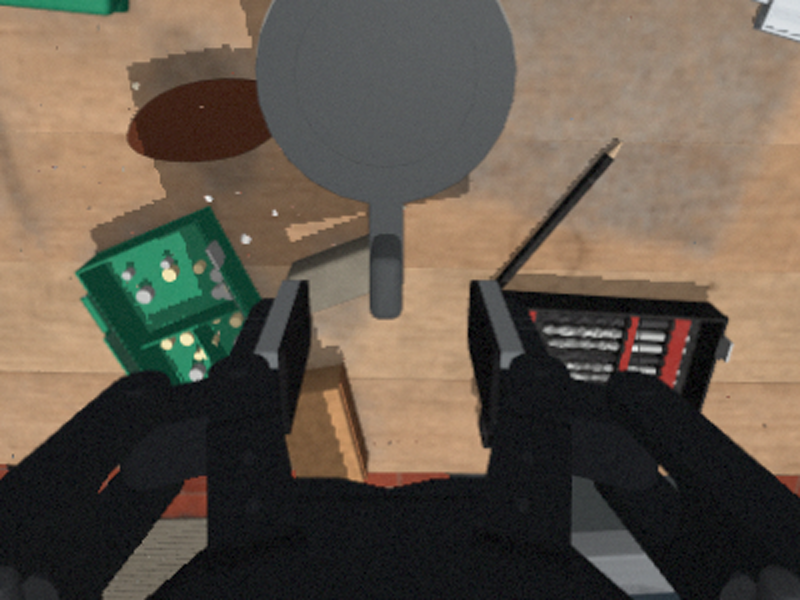

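The crop shows the fin at full-frame columns 305–321 and rows 217–259, between the open fingers. It sits about 1–2 px left of their middle.

```bash
python3 - <<'E'
from h import *
c=cam("wrist")
print(at_z(c,(313,259),.202),at_z(c,(313,233),.202),at_z(c,(313,217),.175),at_z(c,(305,250),.202),at_z(c,(321,250),.202))
print(at_z(c,(314,132),.173))
E
```

```text
[0.52644448 0.18394259 0.202     ] [0.54544546 0.1828976  0.202     ] [0.54545274 0.18301845 0.175     ] [0.53344578 0.18882501 0.202     ] [0.53288572 0.17832111 0.202     ]
[0.60633346 0.17900556 0.173     ]
```

carry_out(plan=[{"tx": -3,"ty": 1,"tz": -16,"roll": 0,"grip": 120},{"tx": 0,"ty": 0,"tz": -30,"roll": 0,"grip": 150},{"tx": 0,"ty": 0,"tz": 0,"roll": 0,"grip": 190},{"tx": 0,"ty": 0,"tz": 0,"roll": 0,"grip": 220},{"tx": 0,"ty": 0,"tz": 0,"roll": 0,"grip": 228},{"tx": 0,"ty": 0,"tz": 0,"roll": 0,"grip": 228},{"tx": 0,"ty": 0,"tz": 0,"roll": 0,"grip": 228}])

```text
time_s: 5.65
tool_pos: [0.5375, 0.1842, 0.1749]
ee_rot: [1.0, -0.026, 0.001, -0.0]
wrist_force: [-3.2, 1.5, -0.2]
width: 0.0102
grasp_force: 47.4
```

carry_out(plan=[{"tx": 0,"ty": 0,"tz": 0,"roll": 0,"grip": 226},{"tx": 4,"ty": 0,"tz": 15,"roll": 0,"grip": 226},{"tx": 5,"ty": 0,"tz": 14,"roll": 0,"grip": 226},{"tx": 8,"ty": -0.5,"tz": 13,"roll": 0,"grip": 226},{"tx": 9,"ty": -0.5,"tz": 13,"roll": 0,"grip": 226},{"tx": 11,"ty": -0.6,"tz": 11,"roll": 0,"grip": 226},{"tx": 12,"ty": -0.8,"tz": 9,"roll": 0,"grip": 226}])

```text
time_s: 6.23
tool_pos: [0.5865, 0.1816, 0.249]
ee_rot: [1.0, -0.027, 0.0, -0.0]
wrist_force: [1.4, 1.5, -6.2]
width: 0.0098
grasp_force: 50.2
```

carry_out(plan=[{"tx": 13,"ty": -0.6,"tz": 7.5,"roll": 0,"grip": 226},{"tx": 14.5,"ty": -0.7,"tz": 6,"roll": 0,"grip": 226},{"tx": 15,"ty": -0.7,"tz": 4,"roll": 0,"grip": 226},{"tx": 15,"ty": -0.8,"tz": 1.7,"roll": 0,"grip": 226},{"tx": 15,"ty": -0.8,"tz": -0.5,"roll": 0,"grip": 226},{"tx": 15.5,"ty": -0.8,"tz": -2,"roll": 0,"grip": 226},{"tx": 0,"ty": 0,"tz": 0,"roll": 0,"grip": 226},{"tx": 0,"ty": 0,"tz": 0,"roll": 0,"grip": 226}])

```text
time_s: 6.9
tool_pos: [0.6761, 0.1771, 0.2661]
ee_rot: [1.0, -0.027, 0.002, -0.0]
wrist_force: [2.0, 0.7, 2.9]
width: 0.0098
grasp_force: 8.1
```

carry_out(plan=[{"tx": 0,"ty": 0,"tz": 0,"roll": 0,"grip": 180},{"tx": 0,"ty": 0,"tz": 0,"roll": 0,"grip": 120},{"tx": 0,"ty": 0,"tz": 15,"roll": 0,"grip": 100},{"tx": 0,"ty": 0,"tz": 30,"roll": 0,"grip": 60},{"tx": -20,"ty": 0,"tz": 30,"roll": 0,"grip": 0},{"tx": -40,"ty": 0,"tz": 0,"roll": 0,"grip": 0},{"tx": -40,"ty": 0,"tz": 0,"roll": 0,"grip": 0},{"tx": -40,"ty": 0,"tz": 0,"roll": 0,"grip": 0}])

```text
time_s: 7.57
tool_pos: [0.5321, 0.1769, 0.3401]
ee_rot: [1.0, -0.027, 0.0, 0.0]
wrist_force: [0.5, -0.3, -0.8]
width: 0.0858
grasp_force: 0.0
```

```bash
python3 - <<'E'
from look import *
c=look("w5",(("lens",.15),("magnifier",.15),("cover_tab",.283)))
im=ctrl.read_camera("wrist"); b=ctrl.read_camera("top"); 
save("m5",np.hstack([im[0:300,160:460],cv2.resize(b[120:225,180:285],(300,300),interpolation=2)]))
E
```

```text
7.5667 [0.5321 0.1769 0.3401] [[0.999, -0.053, 0.0], [-0.053, -0.999, -0.0], [0.0, 0.0, -1.0]] 1.1817
lens [([303.7, 75.8], 0.6, [0.6445, 0.1816, 0.15])]
magnifier [([303.6, 77.1], 0.77, [0.6432, 0.1818, 0.15])]
cover_tab [([304.7, 47.1], 0.92, [0.6494, 0.1759, 0.283])]
```

View pics/m5.png

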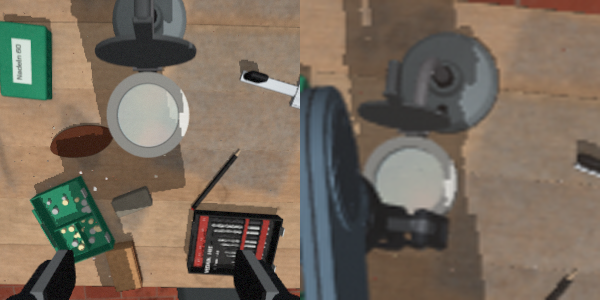

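The picture shows the cover standing upright at crop (145,50), the lens ring exposed and centred near full-frame (308,115), and the bystanders untouched. I'll check the lens centre and the cover angle numerically.

```bash
python3 - <<'E'
from h import *
o=ctrl.get_obs();print(o["tool_pos"],np.abs(o["qd"]).max())
c=cam("wrist"); im=ctrl.read_camera("wrist"); g=cv2.GaussianBlur(cv2.cvtColor(im,cv2.COLOR_RGB2GRAY),(5,5),0)
print("hough",cv2.HoughCircles(g[40:200,220:400],cv2.HOUGH_GRADIENT,1,5,param1=80,param2=15,minRadius=25,maxRadius=52))
print(at_z(c,(308.5,115),.168),at_z(c,(309,114.5),.165))
r=ctrl.trace("wrist","cover")
for q in r[:2]:
    ys,xs=np.where(q["mask"]); print(q["score"],xs.min(),xs.max(),ys.min(),ys.max())
L=np.array([.602,.180,0]);u=np.array([np.cos(-.05),np.sin(-.05),0])
for th in (1.3,1.45,1.57,1.65,1.75):
    h=L+.049*u+[0,0,.171]
    f=lambda a,b:h+u*(-a*np.cos(th)+b*np.sin(th))+np.array([0,0,1])*(a*np.sin(th)+b*np.cos(th))
    v=np.array([-u[1],u[0],0])
    print(th,proj(c,[f(.006,0),f(.092,0),f(.112,.031),f(.049,0)+.043*v,f(.049,0)-.043*v]).round(0).tolist())
E
```

```text
[0.53497651 0.17704568 0.34057206] 0.027255996047654024
hough [[[ 87.5  76.5  29.3]
  [ 93.5  78.5  35.5]
  [ 84.5  83.5  35.5]
  [ 82.5  72.5  36.6]
  [ 91.5  83.5  35.5]
  [ 78.5  78.5  38.1]
  [ 90.5  69.5  38.8]
  [ 74.5  67.5  45.8]
  [ 81.5  67.5  41.4]
  [ 94.5  72.5  37.9]
  [ 80.5  62.5  27.5]
  [100.5  74.5  28.2]]]
[0.60626463 0.17867928 0.168     ] [0.60666388 0.1781625  0.165     ]
0.82 255 355 0 73
0.72 255 355 0 159
1.3 [[307.0, 71.0], [304.0, 92.0], [302.0, 49.0], [257.0, 80.0], [354.0, 80.0]]
1.45 [[307.0, 70.0], [304.0, 72.0], [302.0, 18.0], [256.0, 71.0], [355.0, 71.0]]
1.57 [[307.0, 69.0], [304.0, 55.0], [302.0, -6.0], [256.0, 64.0], [355.0, 63.0]]
1.65 [[307.0, 69.0], [304.0, 44.0], [302.0, -20.0], [256.0, 59.0], [356.0, 58.0]]
1.75 [[307.0, 68.0], [304.0, 30.0], [302.0, -37.0], [255.0, 53.0], [356.0, 52.0]]
```

carry_out(plan=[{"tx": -6,"ty": -38,"tz": 0,"roll": -2,"grip": 0},{"tx": -6,"ty": -38,"tz": -10,"roll": -2,"grip": 0},{"tx": -6,"ty": -38,"tz": -10,"roll": -2,"grip": 0},{"tx": -6,"ty": -38,"tz": -12,"roll": -2,"grip": 0},{"tx": -6,"ty": -38,"tz": -12,"roll": -2,"grip": 0},{"tx": -6,"ty": -38,"tz": -12,"roll": -2,"grip": 0},{"tx": -6,"ty": -38,"tz": -12,"roll": -2,"grip": 0},{"tx": -6,"ty": -38,"tz": -12,"roll": -1.4,"grip": 0}])

```text
time_s: 8.63
tool_pos: [0.4865, -0.1294, 0.2592]
ee_rot: [0.987, -0.161, 0.0, 0.0]
wrist_force: [0.6, -0.3, 0.2]
width: 0.0857
grasp_force: 0.0
```

carry_out(plan=[{"tx": -6,"ty": -36,"tz": -20,"roll": 0,"grip": 0},{"tx": -6,"ty": -36,"tz": -20,"roll": 0,"grip": 0},{"tx": -5,"ty": -31,"tz": -20,"roll": 0,"grip": 0},{"tx": 0,"ty": 0,"tz": -25,"roll": 0,"grip": 0},{"tx": 0,"ty": 0,"tz": -15,"roll": 0,"grip": 0},{"tx": 0,"ty": 0,"tz": 0,"roll": 0,"grip": 0},{"tx": 0,"ty": 0,"tz": 0,"roll": 0,"grip": 0}])

```text
time_s: 9.22
tool_pos: [0.4692, -0.2304, 0.159]
ee_rot: [0.987, -0.161, -0.001, -0.001]
wrist_force: [0.4, 0.4, 0.2]
width: 0.0855
grasp_force: 0.0
```

```bash
python3 - <<'E'
from look import *
c=look("w6",(("ball_center",.031),("tray_grip",.052),("tray",.02)))
for q in ctrl.trace("wrist","tray")[:1]:
    ys,xs=np.where(q["mask"]); print(q["score"],xs.min(),xs.max(),ys.min(),ys.max(),[(int(y),int(xs[ys==y].min()),int(xs[ys==y].max())) for y in range(ys.min(),ys.max(),12)])
im=ctrl.read_camera("wrist"); save("w6c",cv2.resize(im[0:330,140:500],None,fx=1.8,fy=1.8,interpolation=2))
E
```

```text
9.2167 [ 0.4692 -0.2304  0.159 ] [[0.948, -0.317, -0.002], [-0.317, -0.948, 0.002], [-0.002, -0.001, -1.0]] 0.0375
ball_center [([318.5, 51.2], 0.62, [0.5875, -0.2743, 0.031]), ([473.8, 210.6], 0.3, [0.3937, -0.3818, 0.031])]
tray_grip [([316.9, 75.8], 0.93, [0.5673, -0.2659, 0.052]), ([116.0, 97.2], 0.72, [0.6066, -0.0983, 0.052])]
tray [([114.5, 95.3], 0.88, [0.6162, -0.0775, 0.02]), ([315.3, 73.8], 0.55, [0.572, -0.2662, 0.02])]
0.85 0 163 69 119 [(69, 142, 150), (81, 100, 157), (93, 0, 159), (105, 20, 161), (117, 107, 162)]
```

View pics/w6c.png

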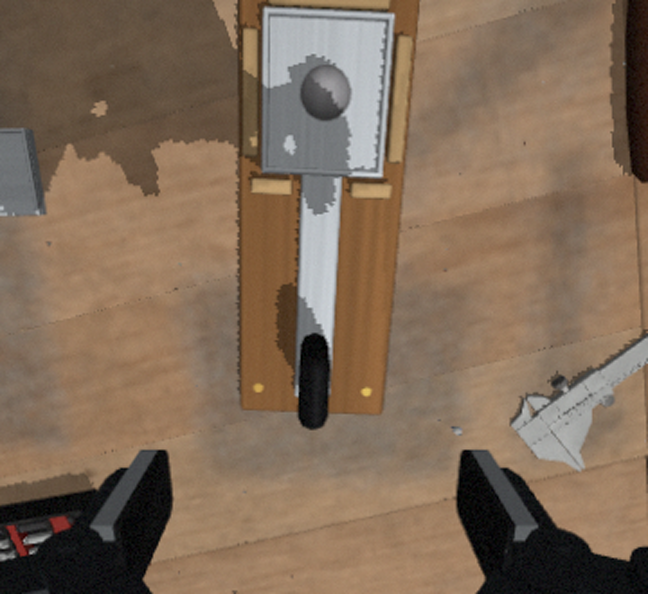

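The crop shows the ball at full-frame (321,51), the neck, and the black grip at columns 306–322 with its robot-side end at row 238. The decoy and calipers are clear of the fingers.

```bash
python3 - <<'E'
from h import *
from scipy.optimize import least_squares
c=cam("wrist"); P=lambda x,y:(140+x/1.8,y/1.8)
obs=np.array([P(326,92),P(313.5,428),P(306,192) if 0 else P(319,250)])
def f(p):
    x,y,s=p;u=np.array([np.cos(s),np.sin(s),0]);o=np.array([x,y,0])
    ball=o+[0,0,.031]; end=o-u*.166+[0,0,.071]; q=proj(c,[ball,end])
    # neck lies on centre line: use perpendicular
    n=at_z(c,obs[2],.020)-o; perp=(-u[1]*n[0]+u[0]*n[1])*1000
    return np.r_[(q-obs[:2]).ravel(),perp]
s=least_squares(f,[.59,-.274,-.33]);x,y,a=s.x;u=np.array([np.cos(a),np.sin(a)])
print(s.x,np.degrees(a),s.fun.round(2)); g=np.array([x,y])-.145*u
print("grip",g,"delta mm",(g-ctrl.get_obs()["tool_pos"][:2])*1000)
print(at_z(c,obs[0],.031),at_z(c,obs[1],.071))
T=R.from_quat(ctrl.get_obs()["ee_rot"]).as_matrix();print("toolyaw",np.degrees(np.arctan2(T[1,0],T[0,0])))
E
```

```text
[ 0.58983757 -0.27692383 -0.35936715] -20.590221140549726 [ 0.03 -1.58 -0.1   2.04  0.08]
grip [ 0.45410023 -0.22592995] delta mm [-15.90200611   4.05140758]
[ 0.58864021 -0.27650487  0.031     ] [ 0.43640728 -0.21929988  0.071     ]
toolyaw -18.402991372270137
```

carry_out(plan=[{"tx": -8,"ty": 2,"tz": -15,"roll": -2.2,"grip": 0},{"tx": -8,"ty": 2,"tz": -25,"roll": 0,"grip": 40},{"tx": 0,"ty": 0,"tz": -30,"roll": 0,"grip": 80},{"tx": 0,"ty": 0,"tz": -30,"roll": 0,"grip": 100},{"tx": 0,"ty": 0,"tz": -20,"roll": 0,"grip": 120},{"tx": 0,"ty": 0,"tz": -6,"roll": 0,"grip": 140},{"tx": 0,"ty": 0,"tz": 0,"roll": 0,"grip": 170},{"tx": 0,"ty": 0,"tz": 0,"roll": 0,"grip": 190}])

```text
time_s: 10.18
tool_pos: [0.4539, -0.2263, 0.035]
ee_rot: [0.984, -0.179, 0.001, 0.0]
wrist_force: [-0.3, 0.3, 0.4]
width: 0.022
grasp_force: 0.0
```

```bash
python3 - <<'E'
from look import *
c=look("w7",())
im=cv2.imread("pics/w7.png"); cv2.imwrite("pics/w7c.png",cv2.resize(im[0:400,200:440],None,fx=1.5,fy=1.5))
E
```

```text
10.1833 [ 0.4539 -0.2263  0.035 ] [[0.936, -0.352, 0.001], [-0.352, -0.936, -0.001], [0.001, 0.0, -1.0]] 0.0203
```

View pics/w7c.png

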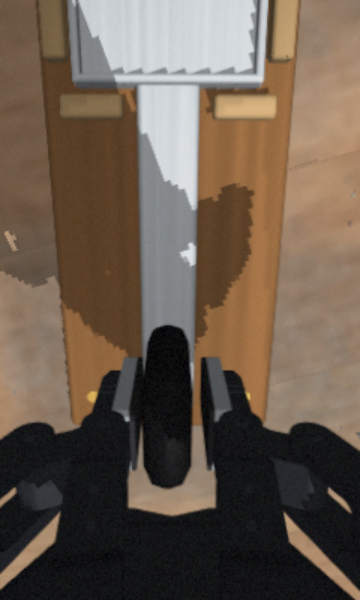

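The picture shows the grip between the pads, about 1 mm left of their middle. I'll shift, close, then lift gently.

carry_out(plan=[{"tx": 0.3,"ty": 1,"tz": 0,"roll": 0,"grip": 195},{"tx": 0,"ty": 0,"tz": 0,"roll": 0,"grip": 205},{"tx": 0,"ty": 0,"tz": 0,"roll": 0,"grip": 225},{"tx": 0,"ty": 0,"tz": 0,"roll": 0,"grip": 255},{"tx": 0,"ty": 0,"tz": 0,"roll": 0,"grip": 255},{"tx": 0,"ty": 0,"tz": 0,"roll": 0,"grip": 255},{"tx": 0,"ty": 0,"tz": 1,"roll": 0,"grip": 255},{"tx": 0,"ty": 0,"tz": 2,"roll": 0,"grip": 255}])

```text
time_s: 10.9
tool_pos: [0.4533, -0.2248, 0.0373]
ee_rot: [0.984, -0.179, -0.0, 0.0]
wrist_force: [0.3, -0.2, -2.1]
width: 0.0155
grasp_force: 58.4
```

carry_out(plan=[{"tx": 0,"ty": 0,"tz": 3,"roll": 0,"grip": 255},{"tx": 0,"ty": 0,"tz": 4,"roll": 0,"grip": 255},{"tx": 0,"ty": 0,"tz": 6,"roll": 0,"grip": 255},{"tx": 0,"ty": 0,"tz": 8,"roll": 0,"grip": 255},{"tx": 0,"ty": 0,"tz": 8,"roll": 0,"grip": 255},{"tx": 0,"ty": 0,"tz": 6,"roll": 0,"grip": 255},{"tx": 0,"ty": 0,"tz": 3,"roll": 0,"grip": 255},{"tx": 0,"ty": 0,"tz": 0,"roll": 0,"grip": 255}])

```text
time_s: 11.57
tool_pos: [0.4541, -0.2253, 0.0762]
ee_rot: [0.984, -0.179, 0.001, 0.001]
wrist_force: [-0.1, 0.3, -1.8]
width: 0.0152
grasp_force: 58.4
```

```bash
python3 - <<'E'
from look import *
c=look("w8",(("ball_center",.07),("pocket",.07)))
o=ctrl.get_obs(); p=o["tool_pos"]; T=R.from_quat(o["ee_rot"]).as_matrix(); u=T[:,0]
b=p+.145*u; b[2]=p[2]-.002; print("exp pocket",b,proj(c,b),o["wrist_force"],o["ft_torque"],o["grasp_force"])
im=cv2.imread("pics/w8.png")[:, 200:440]; s=ctrl.read_camera("scene")[:,:,::-1][150:310,240:560]
cv2.imwrite("pics/w8c.png",np.hstack([im,cv2.resize(s,None,fx=1.7,fy=2.5)[:400]]))
E
```

```text
11.5667 [ 0.4541 -0.2253  0.0762] [[0.936, -0.353, 0.002], [-0.353, -0.936, -0.001], [0.002, 0.001, -1.0]] 0.0181
ball_center []
pocket [([312.9, 76.4], 0.85, [0.5434, -0.2587, 0.07]), ([48.6, 80.9], 0.82, [0.5893, -0.1337, 0.07])]
exp pocket [ 0.58898832 -0.27583807  0.07283689] [[312.5690832 -44.757356 ]] [ 1.01073941 -0.51934183 -1.75527195] [0.04623307 0.15111104 0.03461403] 58.43940317630768
```

View pics/w8c.png

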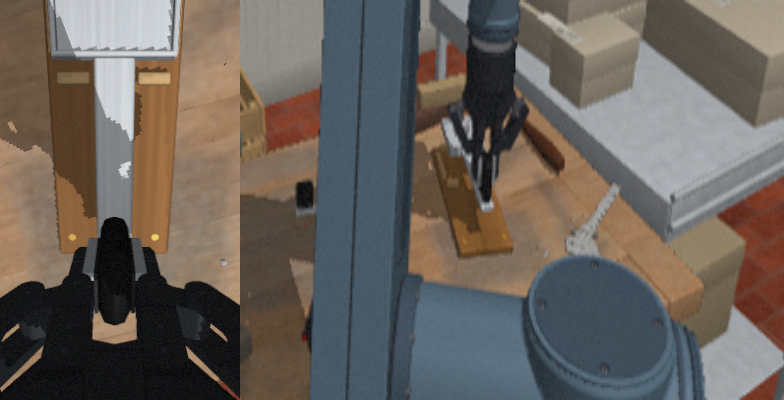

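The tray is lifted with its weight on the wrist, and the pan's rim row is unchanged in the wrist image, so it is level. I'll carry it with gentle ramps.

carry_out(plan=[{"tx": 0,"ty": 2,"tz": 2,"roll": 0.2,"grip": 255},{"tx": 0,"ty": 4,"tz": 4,"roll": 0.4,"grip": 255},{"tx": 0,"ty": 6,"tz": 5,"roll": 0.6,"grip": 255},{"tx": 0,"ty": 8,"tz": 5,"roll": 0.7,"grip": 255},{"tx": 0,"ty": 10,"tz": 5,"roll": 0.7,"grip": 255},{"tx": 0,"ty": 12,"tz": 4,"roll": 0.7,"grip": 255},{"tx": 0,"ty": 14,"tz": 3,"roll": 0.7,"grip": 255},{"tx": 0,"ty": 14,"tz": 2,"roll": 0.7,"grip": 255}])

```text
time_s: 12.43
tool_pos: [0.4535, -0.1532, 0.1057]
ee_rot: [0.99, -0.138, 0.0, 0.0]
wrist_force: [0.2, 0.8, -2.5]
width: 0.0152
grasp_force: 58.5
```

carry_out(plan=[{"tx": 0,"ty": 14,"tz": 0,"roll": 0.8,"grip": 255},{"tx": 0,"ty": 14,"tz": 0,"roll": 0.8,"grip": 255},{"tx": 0,"ty": 14,"tz": 0,"roll": 0.8,"grip": 255},{"tx": 0,"ty": 14,"tz": 0,"roll": 0.8,"grip": 255},{"tx": 0,"ty": 14,"tz": 0,"roll": 0.8,"grip": 255},{"tx": 0,"ty": 14,"tz": 0,"roll": 0.8,"grip": 255},{"tx": 0,"ty": 14,"tz": 0,"roll": 0.8,"grip": 255},{"tx": 0,"ty": 14,"tz": 0,"roll": 0.8,"grip": 255}])

```text
time_s: 13.1
tool_pos: [0.453, -0.0409, 0.1053]
ee_rot: [0.997, -0.082, 0.0, -0.0]
wrist_force: [0.4, -0.6, -1.8]
width: 0.0154
grasp_force: 58.5
```

carry_out(plan=[{"tx": 0,"ty": 14,"tz": -1,"roll": 0.8,"grip": 255},{"tx": 0,"ty": 14,"tz": -2,"roll": 0.8,"grip": 255},{"tx": 0,"ty": 14,"tz": -3,"roll": 0.8,"grip": 255},{"tx": 0,"ty": 14,"tz": -3,"roll": 0.8,"grip": 255},{"tx": 0,"ty": 13,"tz": -3,"roll": 0.8,"grip": 255},{"tx": 0,"ty": 12,"tz": -3,"roll": 0.8,"grip": 255},{"tx": 0,"ty": 10,"tz": -2,"roll": 0.6,"grip": 255},{"tx": 0,"ty": 8,"tz": -0.5,"roll": 0.4,"grip": 255}])

```text
time_s: 13.77
tool_pos: [0.4527, 0.0578, 0.0874]
ee_rot: [1.0, -0.032, -0.0, -0.0]
wrist_force: [0.3, 0.2, -2.3]
width: 0.0153
grasp_force: 58.5
```

carry_out(plan=[{"tx": 0,"ty": 6,"tz": 0,"roll": 0.2,"grip": 255},{"tx": 0,"ty": 4,"tz": 0,"roll": 0,"grip": 255},{"tx": 0,"ty": 2,"tz": 0,"roll": 0,"grip": 255},{"tx": 0,"ty": 0,"tz": 0,"roll": 0,"grip": 255},{"tx": 0,"ty": 0,"tz": 0,"roll": 0,"grip": 255}])

```text
time_s: 14.18
tool_pos: [0.4537, 0.0679, 0.0876]
ee_rot: [1.0, -0.031, 0.0, 0.0]
wrist_force: [1.1, -0.5, -1.1]
width: 0.015
grasp_force: 58.5
```

```bash
python3 - <<'E'
from h import *
o=ctrl.get_obs(); p=o["tool_pos"]; T=R.from_quat(o["ee_rot"]).as_matrix(); print(o["time_s"],p,np.degrees(np.arctan2(T[1,0],T[0,0])),T[2],o["wrist_force"],o["ft_torque"])
b=p+.145*T[:,0]; b[2]=p[2]-.0035; print("exp ball",b)
for n in ("top","scene"):
    im=ctrl.read_camera(n); c=cam(n); save("f_"+n,im); print(n,proj(c,b), proj(c,[[.604,.179,.15]]))
    print([(r["location"],round(r["score"],2),at_z(c,r["location"],b[2]).round(4)) for r in ctrl.find_in(n,"ball_center")])
im=cv2.imread("pics/f_top.png")[110:260,190:390]; s=cv2.imread("pics/f_scene.png")[150:300,170:370]
cv2.imwrite("pics/f.png",cv2.resize(np.hstack([im,s]),None,fx=2,fy=2))
E
```

```text
14.1833 [0.45367453 0.06791126 0.08762392] -3.556526248575866 [ 3.16877375e-04  1.55835499e-04 -9.99999938e-01] [ 1.08567384 -0.53619642 -1.14903674] [-0.01103956  0.24164182  0.04638608]
exp ball [0.59839526 0.05891644 0.08412392]
top [[264.76458491 189.16345794]] [[219.45424075 183.04995757]]
[([267.3, 188.3], 0.42, array([0.6011, 0.0516, 0.0841]))]
scene [[270.11989252 221.55591715]] [[224.82201174 210.37837629]]
[]
```

View pics/f.png

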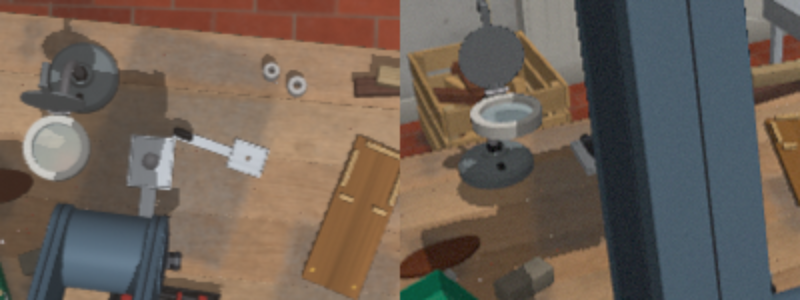

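The top view shows the ball in its pocket at (265,190), matching the predicted (265,189), and the tray clear of everything. The scene view shows the cover upright and the lens open. Next I'll slide the tray under the lens.

carry_out(plan=[{"tx": 0.3,"ty": 2,"tz": 0.2,"roll": 0,"grip": 255},{"tx": 0.3,"ty": 4,"tz": 0.2,"roll": 0,"grip": 255},{"tx": 0.3,"ty": 6,"tz": 0.2,"roll": 0,"grip": 255},{"tx": 0.3,"ty": 8,"tz": 0.2,"roll": 0,"grip": 255},{"tx": 0.3,"ty": 10,"tz": 0.2,"roll": 0,"grip": 255},{"tx": 0.3,"ty": 12,"tz": 0,"roll": 0,"grip": 255},{"tx": 0.3,"ty": 12,"tz": 0,"roll": 0,"grip": 255},{"tx": 0.3,"ty": 12,"tz": 0,"roll": 0,"grip": 255}])

```text
time_s: 15.05
tool_pos: [0.4557, 0.1357, 0.0885]
ee_rot: [1.0, -0.031, -0.0, -0.0]
wrist_force: [0.4, -1.0, -2.4]
width: 0.0154
grasp_force: 58.5
```

carry_out(plan=[{"tx": 0.4,"ty": 12,"tz": 0,"roll": 0,"grip": 255},{"tx": 0.4,"ty": 12,"tz": 0,"roll": 0,"grip": 255},{"tx": 0.4,"ty": 10,"tz": 0,"roll": 0,"grip": 255},{"tx": 0.4,"ty": 8,"tz": 0,"roll": 0,"grip": 255},{"tx": 0.3,"ty": 6,"tz": 0,"roll": 0,"grip": 255},{"tx": 0.3,"ty": 4,"tz": 0,"roll": 0,"grip": 255},{"tx": 0,"ty": 2,"tz": 0,"roll": 0,"grip": 255},{"tx": 0,"ty": 0,"tz": 0,"roll": 0,"grip": 255}])

```text
time_s: 15.72
tool_pos: [0.4581, 0.1884, 0.0885]
ee_rot: [1.0, -0.031, -0.0, 0.0]
wrist_force: [0.5, -0.6, -1.7]
width: 0.0152
grasp_force: 58.5
```

carry_out(plan=[{"tx": 0,"ty": 0,"tz": 0,"roll": 0,"grip": 255},{"tx": 0,"ty": 0,"tz": 0,"roll": 0,"grip": 255},{"tx": 0,"ty": 0,"tz": 0,"roll": 0,"grip": 255},{"tx": 0,"ty": 0,"tz": 0,"roll": 0,"grip": 255},{"tx": 0,"ty": 0,"tz": 0,"roll": 0,"grip": 255},{"tx": 0,"ty": 0,"tz": 0,"roll": 0,"grip": 255}])

```text
time_s: 16.22
tool_pos: [0.4581, 0.188, 0.0885]
ee_rot: [1.0, -0.031, 0.0, -0.0]
wrist_force: [0.1, 0.1, -2.2]
width: 0.0155
grasp_force: 58.5
```

```bash
python3 - <<'E'
from h import *
o=ctrl.get_obs(); p=o["tool_pos"]; T=R.from_quat(o["ee_rot"]).as_matrix(); print(o["time_s"],p,np.degrees(np.arctan2(T[1,0],T[0,0])),T[2].round(4),o["wrist_force"],o["ft_torque"],np.abs(o["qd"]).max())
b=p+.145*T[:,0]; b[2]=p[2]-.0035; print("exp ball",b)
for n in ("top","scene"):
    im=ctrl.read_camera(n); c=cam(n); save("g_"+n,im); print(n,proj(c,b), proj(c,[[.603,.179,.15]]))
im=cv2.imread("pics/g_top.png")[130:230,170:290]; s=cv2.imread("pics/g_scene.png")[160:260,170:290]
cv2.imwrite("pics/g.png",cv2.resize(np.hstack([im,s]),None,fx=3.3,fy=3.3))
E
```

```text
16.2167 [0.4581439  0.18799213 0.0885326 ] -3.5641495393458666 [ 0. -0. -1.] [ 0.06150115  0.05223329 -2.17953577] [-0.03021438  0.11770832 -0.05085571] 0.0028100099817157144
exp ball [0.60286344 0.17897806 0.0850326 ]
top [[223.50400963 186.46133891]] [[219.43739896 183.40709407]]
scene [[227.61064659 231.70029947]] [[224.93717054 210.54727034]]
```

View pics/g.png

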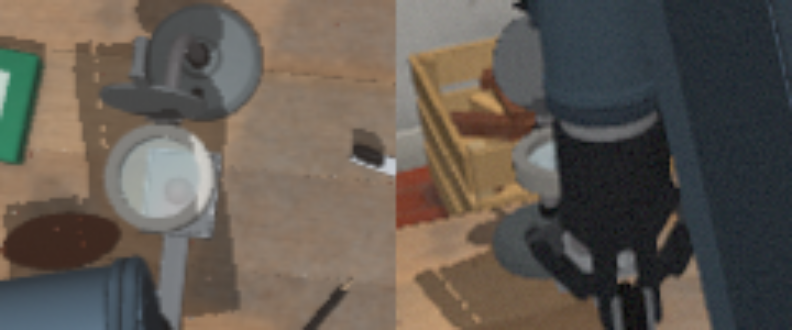

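The top view shows the ball through the lens at (224.5,187.6), against a predicted (223.5,186.5), and the ring centre at (218.8,183.9). That puts the ball about 2–3 mm to the right of the lens axis, so I'll nudge it a little, settle, and hand in.

carry_out(plan=[{"tx": 0,"ty": 0.5,"tz": 0,"roll": 0,"grip": 255},{"tx": 0,"ty": 1,"tz": 0,"roll": 0,"grip": 255},{"tx": 0,"ty": 0.5,"tz": 0,"roll": 0,"grip": 255},{"tx": 0,"ty": 0,"tz": 0,"roll": 0,"grip": 255},{"tx": 0,"ty": 0,"tz": 0,"roll": 0,"grip": 255},{"tx": 0,"ty": 0,"tz": 0,"roll": 0,"grip": 255},{"tx": 0,"ty": 0,"tz": 0,"roll": 0,"grip": 255},{"tx": 0,"ty": 0,"tz": 0,"roll": 0,"grip": 255}])

```text
time_s: 16.98
tool_pos: [0.4581, 0.1901, 0.0885]
ee_rot: [1.0, -0.031, -0.0, -0.0]
wrist_force: [0.9, -0.4, -2.5]
width: 0.0154
grasp_force: 58.5
```

```bash
python3 -c "
from h import *
o=ctrl.get_obs();print(o['tool_pos'],np.abs(o['qd']).max(),o['grasp_force'])
print(ctrl.job_done())"
```

```text
[0.45808525 0.19014194 0.08849127] 0.0008873330652435822 58.481964468955994
the job is handed in; nothing more can be done
None
```

I handed the job in at about 17 s: the lens cover is fully up and the tray is held still and level under the lens. The ball is in its pocket, about 65 mm below the head and centred to within an estimated 2–3 mm. No verdict came back.

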